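# Seat a plaster mould in the tilted jig and clamp it

## Task

Lay the square plaster mould, decorated or plain side up, flat on the jig's sloping plate and let go of it so that it slides down fully home into the corner between the two fences. Then slide the clamp down by its knob until its notch bears snugly on the mould, a light push felt beyond the clamp's own drag, and let go; plaster chips, so be gentle throughout, and leave the other things on the bench where they are.

Things in the scene. Friction and masses are not known exactly. Their poses are not given: they have to be found in the camera images.
- mould: The square sprig mould: a block of cream plaster, 60 x 60 x 24 mm thick, about 130 g, a flower pattern on top. Starts flat on the bench. Origin at the centre of its underside, z through its thickness, x and y square to its side faces. A round mould of the same thickness lies nearby and is not wanted.
- mould_mid (a point): Centre of the square mould, half-way up (12 mm above its underside); axes as the mould's.
- jig: The fixed jig, 280 x 170 mm: a wooden frame carrying a slick grey plate that slopes 24 degrees, low end towards the robot, with two fences and a clamp. Origin on the bench under the locating corner, x level in the uphill direction. Friction on plate and fences is about 0.15: the mould slides down by itself when let go. Pressing or dropping it on the jig with over 40 N chips it.
- corner (a point): The locating corner: the point on the plate's face where the inner faces of the two fences meet, 45 mm above the bench. x points uphill along the plate, y across it, z square out of it. The plate spans x -25 to 255, y -85 to 85 mm. The fences run uphill from here at 45 degrees to either side of x, 85 mm long, 12 mm thick, 12 mm high.
- home (a point): Where the centre of the square mould is when fully home: x 42.4, y 0, z 12 mm in the axes of corner, which it shares. Home, the mould lies like a diamond, two side faces flat on the fences. Fingers need room beside the mould: let go of it uphill of here, some 30 mm off a fence that a finger stands before.
- clamp_knob (a point): Where to grip the clamp's black upright knob: a cylinder 16 mm in diameter standing square to the plate on a carriage 40 x 36 mm, 15 mm high. This point is on its axis, 38 mm above the plate, 18 mm below its top; axes as corner. Downhill of it a right-angled V notch on a screwed stud opens downhill and fits the mould's uphill corner; its arms span 28 mm to either side.
- clamp (a joint): Travel of the clamp down the plate (along -x of corner), in m: knob at x = 207 mm at 0; range to 0.105, starts at 0 to 0.010. The stud is left screwed in or out: the notch meets the homed mould at 0.080 to 0.094, to be felt. The clamp stays where left and drags with about 4 N; 4 to 10 N beyond that drag is snug, over 18 N on the mould chips it. The arms reach 21 mm downhill of the notch bottom.
- disc: Bystander: the round cream plaster mould, 66 mm across, 24 mm thick. Origin at the centre of its underside. Leave it alone.
- mug: Bystander: a white mug, 80 mm across, 85 mm tall, with a handle. Origin at the centre of its underside. Leave it alone.
- bottle: Bystander: a clear bottle with a red cap, 64 mm across, 190 mm tall. Origin at the centre of its underside. Leave it alone.
Not all that is in view belongs to the job. What is shaped like the mould but black, blue or purple is not meant.

How it is judged:
By the outcome, as a careful person would: the job done as asked, in the order asked, and still so for the second after the job is handed in, with the robot touching nothing.
It also fails if it takes over 64 s, if anything falls off the work surface, if the arm or the gripper's body presses on something with over 40 N, if the wrist force passes 120 N, or if a joint passes its speed limit or range.

## Robot

A 7-joint arm with a two-finger parallel gripper is mounted at the origin on the work surface. World frame = base frame: x ahead of the robot, y to its left, z up, the work surface at z = 0. Lengths are in m, angles in rad, forces in N, time in s.
With the tool pointing down it reaches from about 0.35 to 0.775 m from the base axis. Payload 3.1 kg.
Tool frame: the origin (TCP) lies at the very end of the fingers, on their centre line; the grasp point (between the pads) lies 19 mm behind it; z points along the fingers, y is the direction in which the jaws open and shut (so a half turn about z gives the same grasp; the last joint's range is limited). The gripper opens to 85 mm and grips with 20 to 120 N. Pads are 22 mm wide; open, the fingers measure 114 mm over their backs; the gripper's body (76 mm by 85 mm) begins 54 mm behind the grasp point. The pads swing forward as they close: fully open they stand 13 mm farther back than shut.
Start: joints at [1.265, 0.311, 0.014, 1.512, -0.004, 1.319, -0.027], TCP at [0.143, -0.531, 0.231] pointing down, gripper open.
Joint ranges: [-2.7, 2.7], [-0.3, 1.91], [-1.27, 1.3], [0.12, 2.57], [-1.44, 4.58], [0.2, 2.03], [-3.05, 3.05]. Speed limits (rad/s): [2.79, 2.79, 3.14, 3.14, 3.14, 3.14, 3.14].

## Interface

Orientations are given as a unit quaternion [w, x, y, z].
In Python, from cell import env, read_camera gives the robot as it stands. The module is installed in compiled form; this text tells all that it offers.
- The arm moves only by the tool carry_out, never from a script. Its argument "increments" is a list of rows, each a list of 7 numbers: the shift along the world's x, y, z in mm, then the turn, a rotation vector about the world's x, y, z in degrees, then the finger opening in mm, from 0 to 85.4. A call has exactly 5 rows; each row shifts and turns the commanded pose from where the row before left it; what a row does not reach is not made up. A row lasts 1/12 s, in which the tool goes at most 41.7 mm and 7.16 degrees, less where a joint would pass 70% of its speed; a pose out of reach is approached as far as the arm can. A call is refused whole if a number of a shift passes 41.7 or a number of a turn 7.16, either way. A call with a gripper value outside its range is refused whole. The fingers move at their own pace and stop on an object; the grip force is fixed at half the most. Time passes only in rows, so rows that do not move let the fingers close, or fill a call up. It gives the time, the measured TCP pose, the force and the opening at its end, in the units of the state.
- env.state(): the state, without advancing time (a new reading comes with each control period).
- read_camera(name): name is "scene" or "top"; returns a dict with "pixels" (384x512x3 uint8, red, green, blue), "depth" (384x512 float32, m along the optical axis (not along the pixel's ray), 0 where there is no reading), "fx", "fy", "cx", "cy" (pixels), "position" and "rotation" of the camera in the world. Camera axes: x right, y up, looking along -z (the intrinsics and any distortion apply to the point x, -y, -z); pixel columns grow to the right and rows downward; lengths in m; the calibration is good to about 2 mm. A picture is of the moment at which its call begins.
- env.close_job(): hands the job in, once; it reports no verdict.
The state is a dict: "time": time; "joints": joint angles; "joint_vel": joint speeds; "joint_torque": joint torques, N m; "tool_pos": TCP position; "eef_rot": TCP orientation; "wrist_force": force on the tool from outside, world axes, zero at the start; "wrist_torque": the same for the moment, N m; "opening": finger opening in m.
Only numpy, scipy, OpenCV 4.12 (cv2) and the standard library are available. Lean on these libraries where they do the work, as an engineer would, in place of code of your own. Each camera call takes 0.05 s, during which the arm holds its last target.

## Working session

There is one attempt and no reset: what is moved stays moved. The work goes in short steps, Python scripts to look and compute and a tool call to move; the robot and the scene stay as the last step left them, time stands still between calls to the robot, and variables do not carry over. Pictures are saved under pics/ and viewed, and the job is handed in when it is done.

Besides the shell and the picture viewer there is one more tool, called after "Request:" as a command line: name --pt "numbers of a row" for each row, then --argument value for the rest. carry_out: Moves the arm, as the interface text tells. Its arguments: {"type":"object","properties":{"increments":{"type":"array","items":{"type":"array","items":{"type":"number"}}}},"required":["increments"]}

```bash
mkdir -p pics; cat > h.py <<'E'
from cell import env, read_camera
import numpy as np, cv2
from scipy.spatial.transform import Rotation as R
def pts(c):
    h,w=c["depth"].shape
    u,v=np.meshgrid(np.arange(w),np.arange(h)); d=c["depth"].astype(float)
    P=np.stack([(u-c["cx"])/c["fx"]*d,-(v-c["cy"])/c["fy"]*d,-d],-1)
    return P@rot(c).T+np.array(c["position"])
def rot(c):
    r=np.array(c["rotation"],float)
    return r if r.shape==(3,3) else R.from_quat(r[[1,2,3,0]]).as_matrix()
def save(c,n,crop=None,s=1):
    im=cv2.cvtColor(c["pixels"],cv2.COLOR_RGB2BGR)
    if crop: x0,y0,x1,y1=crop; im=im[y0:y1,x0:x1]
    cv2.imwrite("pics/"+n,cv2.resize(im,None,fx=s,fy=s,interpolation=cv2.INTER_NEAREST))
E
python3 - <<'E'
from h import *
import pickle
s=env.state(); print(s)
for n in("scene","top"):
    c=read_camera(n); save(c,n+"0.png",None,1.5); pickle.dump(c,open(n+"0.pkl","wb"))
    print(n,{k:c[k] for k in c if k not in("pixels","depth")},(c["depth"]>0).mean())
E
```

```text
{'time': 0.0, 'joints': array([ 1.26530156,  0.31171218,  0.01400091,  1.51307633, -0.00443063,
        1.31920052, -0.02720735]), 'joint_vel': array([ 0.00034537, -0.00038798, -0.00064636,  0.00035307,  0.001651  ,
       -0.0009075 ,  0.00024313]), 'joint_torque': array([-5.67423631e-04, -3.79910731e+01,  1.45788132e-01, -2.30592281e+01,
        1.23135553e-02,  1.37596004e-02,  8.75611988e-06]), 'tool_pos': array([ 0.14323447, -0.53025582,  0.23022071]), 'eef_rot': array([-1.16732702e-03,  9.91309951e-01,  1.31541562e-01, -1.90016147e-04]), 'wrist_force': array([ 4.40041209e-01, -1.81041974e-01, -3.98730009e-04]), 'wrist_torque': array([0.03212699, 0.02298535, 0.01832653]), 'opening': 0.08544190067831291}
scene {'fx': 389.0991115487858, 'fy': 389.0991115487858, 'cx': 253.63349479217214, 'cy': 195.90210273007688, 'position': array([1.08084375, 0.48410694, 0.83102806]), 'rotation': array([0.37872912, 0.15344069, 0.33063296, 0.8507068 ])} 0.9959360758463541
top {'fx': 498.72049862383903, 'fy': 498.72049862383903, 'cx': 248.250100698287, 'cy': 186.40461546662056, 'position': array([0.41930707, 0.03273999, 1.54468813]), 'rotation': array([-0.70220901, -0.03193207,  0.03415554,  0.71043384])} 0.9959869384765625
```

View pics/scene0.png

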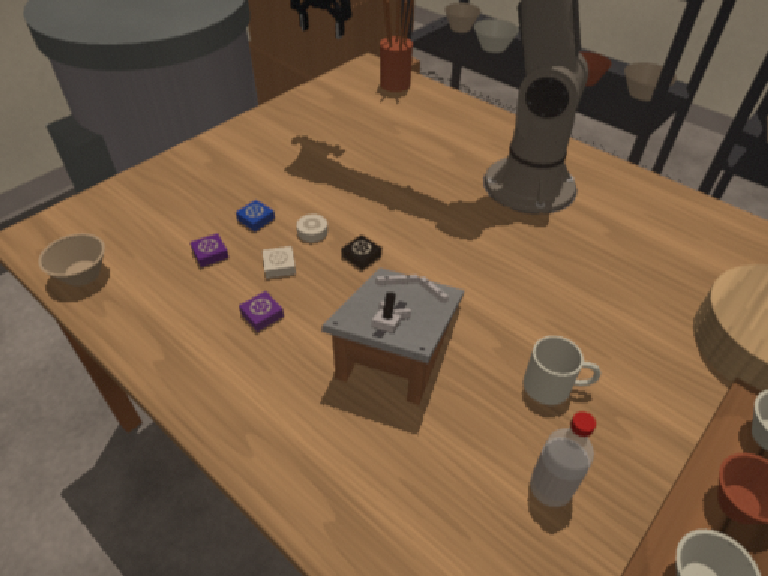

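View pics/top0.png

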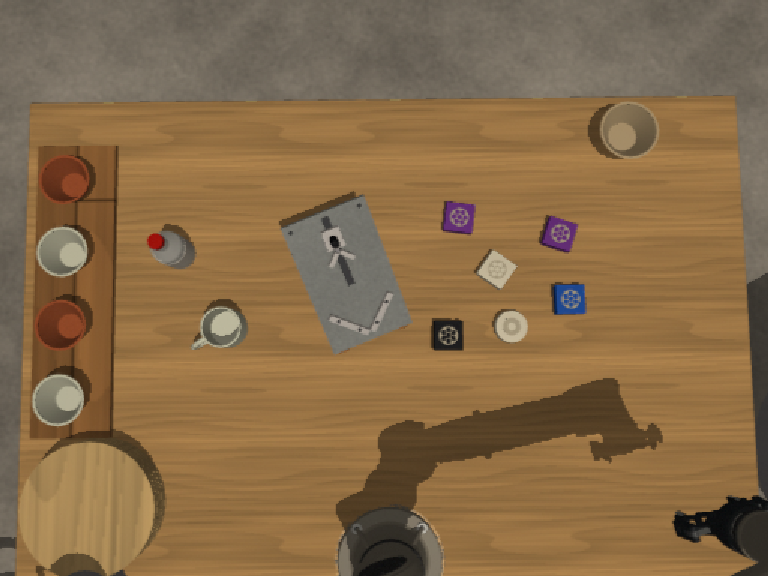

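Candidates for the mould, in top-view pixels: cream square (331,179), round cream disc (341,217), black (299,223), blue (380,199), purple (306,145) and (373,156). I choose the cream square at (331,179). Next I'll take a close crop and measure it.

```bash
cat > m.py <<'E'
from h import *
import pickle
c=pickle.load(open("top0.pkl","rb")); s=pickle.load(open("scene0.pkl","rb"))
for n,cam in(("top",c),("scene",s)):
    P=pts(cam); rgb=cam["pixels"].astype(int)
    hsv=cv2.cvtColor(cam["pixels"],cv2.COLOR_RGB2HSV)
    # table height
    t=(P[...,0]>.3)&(P[...,0]<.8)&(abs(P[...,1])<.6)&(abs(P[...,2])<.012)
    print(n,"table z",np.median(P[t][:,2]))
    m=((hsv[...,1]<75)&(hsv[...,2]>130)&(P[...,2]>.010)&(P[...,2]<.04)&(P[...,0]>.3)&(P[...,0]<.8)&(P[...,1]<.0)&(P[...,1]>-.45)).astype(np.uint8)
    m=cv2.morphologyEx(m,cv2.MORPH_CLOSE,np.ones((3,3)))
    for k in cv2.findContours(m,cv2.RETR_EXTERNAL,cv2.CHAIN_APPROX_NONE)[0]:
        if cv2.contourArea(k)<80: continue
        z=.024
        # cast contour onto z=.024
        uv=k[:,0,:].astype(float)
        d=np.stack([(uv[:,0]-cam["cx"])/cam["fx"],-(uv[:,1]-cam["cy"])/cam["fy"],-np.ones(len(uv))],-1)@rot(cam).T
        o=np.array(cam["position"]); X=o+d*((z-o[2])/d[:,2])[:,None]
        r=cv2.minAreaRect((X[:,:2]*1000).astype(np.float32))
        mk=np.zeros_like(m); cv2.drawContours(mk,[k],-1,1,-1)
        top=P[(mk>0)&(P[...,2]>.018)]
        print(n,uv.mean(0),"rect",r,"median",np.median(top,0))
    # plate plane
    g=(hsv[...,1]<60)&(P[...,2]>.03)&(P[...,2]<.2)&(P[...,0]>.35)&(P[...,0]<.85)&(P[...,1]>-.05)&(P[...,1]<.32)&(hsv[...,2]<170)
    Q=P[g]
    rng=np.random.default_rng(0);best=None
    for i in range(400):
        a=Q[rng.choice(len(Q),3,False)]; nn=np.cross(a[1]-a[0],a[2]-a[0]); 
        if np.linalg.norm(nn)<1e-6: continue
        nn/=np.linalg.norm(nn); inl=abs((Q-a[0])@nn)<.003
        if best is None or inl.sum()>best.sum(): best=inl
    I=Q[best]; ctr=I.mean(0); nn=np.linalg.svd(I-ctr,full_matrices=False)[2][2]; nn*=np.sign(nn[2])
    print("plane",best.sum(),ctr,nn,"slope",np.degrees(np.arccos(nn[2])),"uphill az",np.degrees(np.arctan2(-nn[1],-nn[0])))
    # plate pixels incl everything on plane -> rect in plane coords
    az=np.arctan2(-nn[1],-nn[0]); y=np.array([-np.sin(az),np.cos(az),0]); x=np.cross(y,nn)
    on=(abs((P-ctr)@nn)<.004)&(np.linalg.norm(P-ctr,axis=-1)<.25)&(P[...,2]>.025)
    on=cv2.morphologyEx(on.astype(np.uint8),cv2.MORPH_OPEN,np.ones((3,3)))
    k=max(cv2.findContours(on,cv2.RETR_EXTERNAL,cv2.CHAIN_APPROX_NONE)[0],key=cv2.contourArea)
    uv=k[:,0,:].astype(float)
    d=np.stack([(uv[:,0]-cam["cx"])/cam["fx"],-(uv[:,1]-cam["cy"])/cam["fy"],-np.ones(len(uv))],-1)@rot(cam).T
    o=np.array(cam["position"]); X=o+d*(((ctr-o)@nn)/(d@nn))[:,None]
    ab=np.stack([(X-ctr)@x,(X-ctr)@y],-1)*1000
    r=cv2.minAreaRect(ab.astype(np.float32)); print("plate rect",r)
    cc=ctr+x*r[0][0]/1000+y*r[0][1]/1000
    ang=r[2]; ang=(ang+45)%90-45
    print("plate centre",cc,"az corr",ang)
    xx=np.cos(np.radians(ang))*x+np.sin(np.radians(ang))*y
    print("corner",cc-xx*.115,"x",xx)
    # raised features: bright fences
save(c,"topcrop.png",(170,110,420,250),3); save(s,"scrop.png",(120,110,330,250),3.5)
E
python3 m.py
```

```text
top table z 0.0005304684860216735
top [340.28070175 217.19298246] rect ((464.32159423828125, -252.02247619628906), (61.92195510864258, 60.8253173828125), 43.811092376708984) median [ 0.46483309 -0.25191436  0.02490329]
top [330.88333333 179.2       ] rect ((581.2890014648438, -226.0198974609375), (59.07004165649414, 58.481956481933594), 53.84950256347656) median [ 0.58151455 -0.22582526  0.02478485]
top [373.7804878 155.       ] rect ((653.1860961914062, -360.080810546875), (33.93085861206055, 34.47684860229492), 88.04078674316406) median [ 0.65398228 -0.35742216  0.02460494]
plane 3175 [0.56815051 0.07668542 0.095292  ] [-0.38348052 -0.1445787   0.9121621 ] slope 24.194131474135986 uphill az 20.65729871690178
plate rect ((-61.36018753051758, -20.989669799804688), (89.14404296875, 97.44784545898438), 22.184354782104492)
plate centre [0.52318326 0.03730012 0.07014478] az corr 22.184354782104492
corner [ 0.44761337 -0.03759721  0.02650326] x [0.65712943 0.65128117 0.37949145]
scene table z -0.00019866852860406237
scene [184.85714286 171.96825397] rect ((583.2410888671875, -223.75262451171875), (61.20384216308594, 58.0727653503418), 53.83333969116211) median [ 0.58334835 -0.2232525   0.02362315]
scene [207.27659574 149.12765957] rect ((465.9200134277344, -250.153564453125), (58.37076187133789, 61.24227523803711), 42.50334930419922) median [ 0.46695592 -0.25029847  0.02357681]
plane 2658 [0.58440757 0.09287649 0.10403325] [-0.37718861 -0.14721649  0.91436101] slope 23.884855446543565 uphill az 21.320672479834506
plate rect ((-26.279632568359375, -7.575691223144531), (287.7843933105469, 170.12191772460938), 0.3525644540786743)
plate centre [0.56477747 0.07708261 0.09339263] az corr 0.3525644540786743
corner [0.46708166 0.03819236 0.04683002] x [0.84952883 0.33817605 0.40489225]
```

```bash
ls pics
```

```text
scene0.png
scrop.png
top0.png
topcrop.png
```

View pics/topcrop.png

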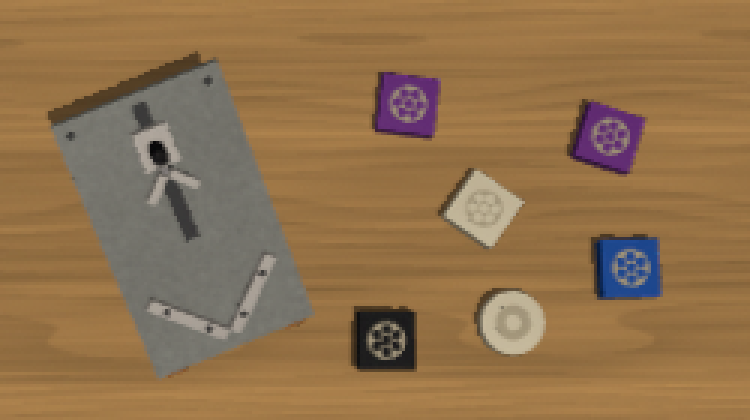

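View pics/scrop.png

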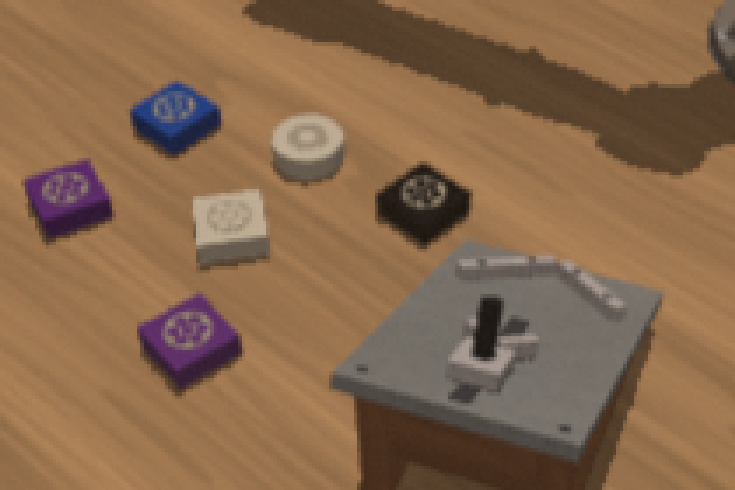

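The crop shows the cream square with the flower at top pixel (331,179), so the choice holds. Now the jig frame, from the top-camera colours and the fences.

```bash
cat > j.py <<'E'
from h import *
import pickle
th=np.radians(24)
def frame(az):
    hx=np.array([np.cos(az),np.sin(az),0]); z=np.array([0,0,1.])
    x=np.cos(th)*hx+np.sin(th)*z; y=np.array([-np.sin(az),np.cos(az),0]); return x,y,np.cross(x,y)
def cast(cam,uv,p0,n):
    uv=np.asarray(uv,float)
    d=np.stack([(uv[:,0]-cam["cx"])/cam["fx"],-(uv[:,1]-cam["cy"])/cam["fy"],-np.ones(len(uv))],-1)@rot(cam).T
    o=np.array(cam["position"]); return o+d*(((p0-o)@n)/(d@n))[:,None]
if __name__=="__main__":
  for nme in("top","scene"):
    cam=pickle.load(open(nme+"0.pkl","rb")); P=pts(cam); hsv=cv2.cvtColor(cam["pixels"],cv2.COLOR_RGB2HSV)
    az=np.radians(21); C=np.array([.467,.038,.045])
    for it in range(4):
        x,y,n=frame(az)
        m=((P[...,2]>.03)&(P[...,0]>.35)&(P[...,0]<.85)&(P[...,1]>-.08)&(P[...,1]<.28)&(hsv[...,1]<70)).astype(np.uint8)
        k=max(cv2.findContours(m,cv2.RETR_EXTERNAL,cv2.CHAIN_APPROX_NONE)[0],key=cv2.contourArea)
        X=cast(cam,cv2.convexHull(k)[:,0,:],C,n)
        ab=np.stack([(X-C)@x,(X-C)@y],-1)*1000
        r=cv2.minAreaRect(ab.astype(np.float32)); a=(r[2]+45)%90-45
        az+=np.radians(a); 
        x,y,n=frame(az)
        c=np.array(r[0])/1000; ctr=C+frame(az-np.radians(a))[0]*c[0]+frame(az-np.radians(a))[1]*c[1]
        C=ctr-.115*x; C[2:3]=.045+0*C[2:3] if it==3 else .045
    print(nme,"rect",r[1],"az",np.degrees(az),"corner",C, "area",cv2.contourArea(k))
    # points in corner frame
    L=np.stack([(P-C)@x,(P-C)@y,(P-C)@n],-1)*1000
    g=(L[...,0]>-20)&(L[...,0]<250)&(abs(L[...,1])<80)
    pl=g&(abs(L[...,2])<6)&(hsv[...,2]<150); print("plate z offset",np.median(L[pl][:,2]))
    # knob: dark, raised
    kn=g&(L[...,2]>25)&(L[...,0]>150)
    print("knob pts",kn.sum(),np.median(L[kn],0), "ztop",np.percentile(L[kn][:,2],95),L[kn].min(0),L[kn].max(0))
    # fences: bright cast on plane z=12
    br=g&(hsv[...,2]>(140 if nme=="top" else 125))&(hsv[...,1]<40)&(L[...,0]<90)&(L[...,0]>-15)
    vv,uu=np.nonzero(br); F=cast(cam,np.stack([uu,vv],-1),C+.012*n,n); f=np.stack([(F-C)@x,(F-C)@y],-1)*1000
    for sg in(1,-1):
        q=f[(f[:,1]*sg>8)]
        vx,vy,x0,y0=cv2.fitLine(q.astype(np.float32),cv2.DIST_L2,0,.01,.01).ravel()
        if vx<0: vx,vy=-vx,-vy
        print("fence",sg,len(q),"ang",np.degrees(np.arctan2(vy,vx)),"pt",x0,y0, "x at y=0:",x0-y0*vx/vy,"(expect -8.5)", "extent",q.min(0),q.max(0))
E
python3 j.py
```

```text
top rect (281.7686462402344, 168.63787841796875) az 21.737588302979933 corner [0.46603244 0.03648706 0.045     ] area 5143.5
plate z offset 1.1165582417271982
knob pts 39 [ 2.03570657e+02 -1.01160459e-01  5.58672504e+01] ztop 58.828442182717005 [193.84465637  -7.26198178  25.62151113] [209.24587197   6.93381798  63.43959534]
fence 1 85 ang 44.155796 pt 25.663376 36.46662 x at y=0: -11.894001 (expect -8.5) extent [-6.41174677  8.17842045] [55.04926617 67.31379125]
fence -1 87 ang -44.257523 pt 26.560427 -37.382538 x at y=0: -11.803736 (expect -8.5) extent [ -7.84145575 -66.16828085] [56.11233688 -8.99261924]
scene rect (311.3701171875, 170.40087890625) az 21.668455554899992 corner [0.46610853 0.03939093 0.045     ] area 3428.5
plate z offset 1.2706618147023305
knob pts 97 [204.09495801  -0.75342136  44.01934671] ztop 57.31324623464391 [189.77901321  -9.79870309  25.28450792] [209.01899132   5.84664692  58.75350489]
fence 1 52 ang 47.37736 pt 28.577887 40.408226 x at y=0: -8.608854 (expect -8.5) extent [1.18170077 9.06988787] [53.52332198 64.91932614]
fence -1 53 ang -47.141155 pt 27.553003 -42.90297 x at y=0: -12.257498 (expect -8.5) extent [  0.15061419 -68.27831803] [57.42037419 -9.21799144]
```

Both views agree. The jig corner is at about (465, 37.5, 45) mm with uphill azimuth 21.7°. The mould centre is at about (582, -225) mm with side normals at -36° and 54°, and the knob is at x≈203. I'll move over the mould with the jaws along azimuth -36°.

Request:
carry_out --pt "29 20 -6 0 0 2.6 85" --pt "29 20 -6 0 0 2.6 85" --pt "29 20 -6 0 0 2.6 85" --pt "29 20 -6 0 0 2.6 85" --pt "29 20 -6 0 0 2.6 85"

```text
time: 0.52
tool_pos: [0.2893, -0.4296, 0.2006]
eef_rot: [-0.0, 0.97, 0.244, -0.0]
wrist_force: [0.5, -0.3, -0.6]
opening: 0.0846
```

Request:
carry_out --pt "29 20 -6 0 0 2.6 85" --pt "29 20 -6 0 0 2.6 85" --pt "29 20 -6 0 0 2.6 85" --pt "29 20 -6 0 0 2.6 85" --pt "29 20 -6 0 0 2.6 85"

```text
time: 0.93
tool_pos: [0.4343, -0.3297, 0.1706]
eef_rot: [-0.0, 0.936, 0.352, -0.0]
wrist_force: [0.2, -1.2, -0.3]
opening: 0.0847
```

Request:
carry_out --pt "29 20 -6 0 0 2.6 85" --pt "29 20 -6 0 0 2.6 85" --pt "29 20 -6 0 0 2.6 85" --pt "29 20 -6 0 0 2.6 85" --pt "29 20 -6 0 0 2.6 85"

```text
time: 1.35
tool_pos: [0.5792, -0.2299, 0.1404]
eef_rot: [-0.0, 0.89, 0.456, -0.0]
wrist_force: [1.0, -0.1, 0.8]
opening: 0.0849
```

```bash
cat > k.py <<'E'
from h import *
from j import frame
C=np.array([.465,.0375,.0455]); az=np.radians(21.7)
X,Y,N=frame(az)
def rem(pos,zax,jaw):
    s=env.state(); q=s["eef_rot"]; A=R.from_quat(q[[1,2,3,0]])
    z=np.array(zax)/np.linalg.norm(zax); y=np.array(jaw,float); y-=z*(y@z); y/=np.linalg.norm(y)
    best=None
    for sg in(1,-1):
        B=R.from_matrix(np.stack([np.cross(sg*y,z),sg*y,z],-1)); v=(B*A.inv()).as_rotvec(degrees=True)
        if best is None or np.linalg.norm(v)<np.linalg.norm(best): best=v
    print("t",round(s["time"],2),"pos",(s["tool_pos"]*1000).round(1),"rem mm",((pos-s["tool_pos"])*1000).round(1),"rem deg",best.round(2),
      "F",s["wrist_force"].round(2),"T",s["wrist_torque"].round(2),"open",round(s["opening"]*1000,1),"j",s["joints"].round(2))
    d=s["tool_pos"]-C; print("corner coords TCP",(np.array([d@X,d@Y,d@N])*1000).round(1),"F corner",np.array([s["wrist_force"]@a for a in(X,Y,N)]).round(2))
E
python3 - <<'E'
from k import *
a=np.radians(-36.2)
rem(np.array([.582,-.225,.05]),[0,0,-1],[np.cos(a),np.sin(a),0])
c=read_camera("top"); save(c,"top1.png",(240,110,420,250),4)
E
```

```text
t 1.35 pos [ 579.2 -229.9  140.4] rem mm [  2.8   4.9 -90.4] rem deg [-0.01 -0.07 -0.43] F [ 1.02 -0.07  0.83] T [-0.04 -0.   -0.01] open 84.9 j [ 0.56  0.54 -0.32  1.42  0.17  1.21 -0.4 ]
corner coords TCP [  45.2 -290.6   83.7] F corner [ 1.18 -0.45  0.38]
```

View pics/top1.png

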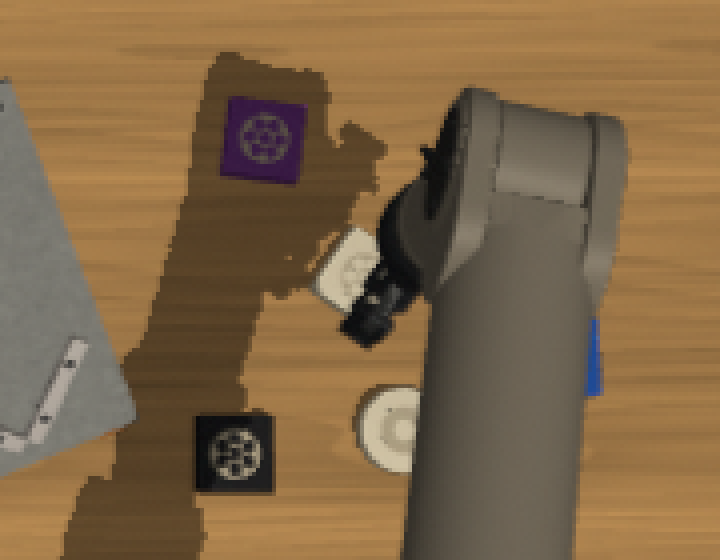

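The crop shows the cream square at crop pixel (350,270), partly under the gripper, with a finger at (370,325). That lines up, so I'll descend.

Request:
carry_out --pt "3 5 -25 0 0 -0.4 85" --pt "0 0 -25 0 0 0 85" --pt "0 0 -25 0 0 0 85" --pt "0 0 -20 0 0 0 85" --pt "0 0 -10 0 0 0 85"

```text
time: 1.82
tool_pos: [0.5785, -0.2253, 0.0325]
eef_rot: [-0.002, 0.892, 0.452, -0.002]
wrist_force: [-0.6, -0.4, -0.0]
opening: 0.0848
```

```bash
python3 - <<'E'
from k import *
a=np.radians(-36.2)
rem(np.array([.582,-.225,.003]),[0,0,-1],[np.cos(a),np.sin(a),0])
c=read_camera("scene"); save(c,"s2.png",(140,120,260,220),6)
E
```

```text
t 1.82 pos [ 578.5 -225.3   32.5] rem mm [  3.5   0.3 -29.5] rem deg [-0.12 -0.37  0.08] F [-0.58 -0.38 -0.04] T [0.03 0.06 0.04] open 84.8 j [ 0.54  0.65 -0.3   1.53  0.21  1.   -0.45]
corner coords TCP [   2.3 -286.2  -15.3] F corner [-0.64 -0.14  0.24]
```

View pics/s2.png

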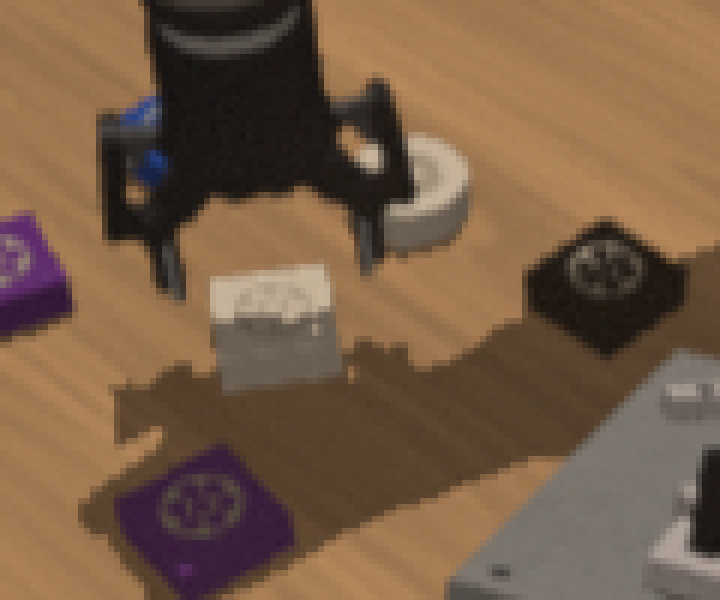

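The fingers stand on both sides of the square, at crop pixels (175,270) and (370,250) with the square at (275,325). They are well clear, so I'll go down and close.

Request:
carry_out --pt "3 0 -10 0 0 0 85" --pt "0.5 0 -10 0 0 0 85" --pt "0 0 -6 0 0 0 85" --pt "0 0 -3 0 0 0 85" --pt "0 0 0 0 0 0 85"

```text
time: 2.28
tool_pos: [0.5846, -0.2259, 0.0068]
eef_rot: [-0.0, 0.892, 0.452, -0.0]
wrist_force: [-0.5, 0.9, 0.3]
opening: 0.0855
```

Request:
carry_out --pt "0 0 0 0 0 0 70" --pt "0 0 0 0 0 0 62" --pt "0 0 0 0 0 0 58" --pt "0 0 0 0 0 0 55" --pt "0 0 0 0 0 0 55"

```text
time: 2.7
tool_pos: [0.5858, -0.2262, 0.0085]
eef_rot: [0.001, 0.892, 0.452, 0.001]
wrist_force: [-0.3, 0.8, 4.6]
opening: 0.0588
```

Request:
carry_out --pt "0 0 0 0 0 0 50" --pt "0 0 0 0 0 0 50" --pt "0 0 0 0 0 0 50" --pt "0 0 0 0 0 0 50" --pt "0 0 0 0 0 0 50"

```text
time: 3.12
tool_pos: [0.5859, -0.2262, 0.0085]
eef_rot: [0.001, 0.892, 0.452, 0.001]
wrist_force: [-0.2, 0.0, 5.6]
opening: 0.0583
```

```bash
python3 - <<'E'
from k import *
a=np.radians(-36.2)
rem(np.array([.582,-.225,.003]),[0,0,-1],[np.cos(a),np.sin(a),0])
c=read_camera("scene"); save(c,"s3.png",(140,120,260,220),6)
E
```

```text
t 3.12 pos [ 585.9 -226.2    8.5] rem mm [-3.9  1.2 -5.5] rem deg [0.04 0.11 0.09] F [-0.15  0.03  5.56] T [0.1  0.19 0.05] open 58.3 j [ 0.53  0.68 -0.29  1.54  0.22  0.95 -0.46]
corner coords TCP [  -1.6 -289.7  -39.8] F corner [2.14 0.09 5.13]
```

View pics/s3.png

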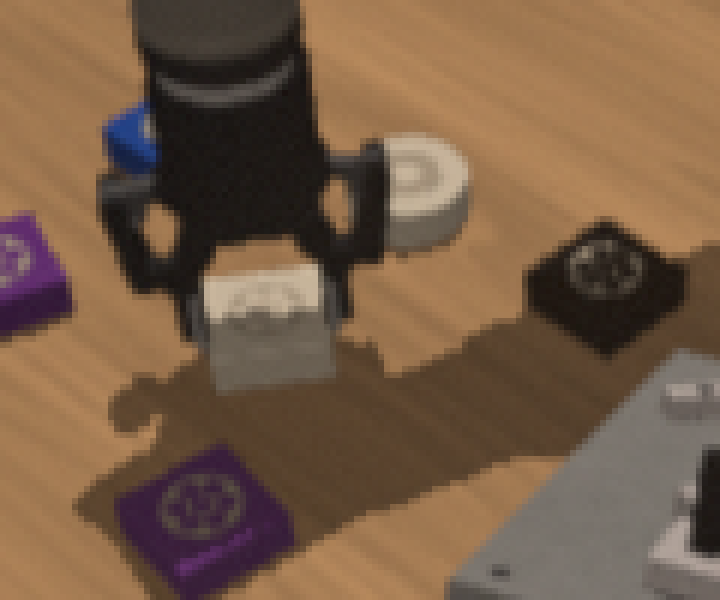

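The mould is gripped (opening 58 mm) and sits centred between the pads. I'll lift it and check.

Request:
carry_out --pt "0 0 5 0 0 0 50" --pt "0 0 15 0 0 0 50" --pt "0 0 30 0 0 0 50" --pt "0 0 35 0 0 0 50" --pt "0 0 35 0 0 0 50"

```text
time: 3.58
tool_pos: [0.5833, -0.2255, 0.1269]
eef_rot: [-0.002, 0.892, 0.452, -0.001]
wrist_force: [0.4, 0.1, -2.0]
opening: 0.0583
```

```bash
cat >> k.py <<'E'
def tgt(x,y,z): return C+(x*X+y*Y+z*N)/1000
JAW=X-Y
E
python3 - <<'E'
from k import *
rem(tgt(76,-17,8.5+70),-N,JAW)
c=read_camera("scene"); save(c,"s4.png",(120,60,300,220),4)
E
```

```text
t 3.58 pos [ 583.3 -225.5  126.9] rem mm [-77.2 261.1  21.2] rem deg [  6.26 -23.44  12.76] F [ 0.41  0.13 -2.02] T [-0.05 -0.04  0.03] open 58.3 j [ 0.55  0.56 -0.32  1.43  0.18  1.19 -0.42]
corner coords TCP [  44.7 -288.1   69.2] F corner [-0.44 -0.03 -2.02]
```

View pics/s4.png

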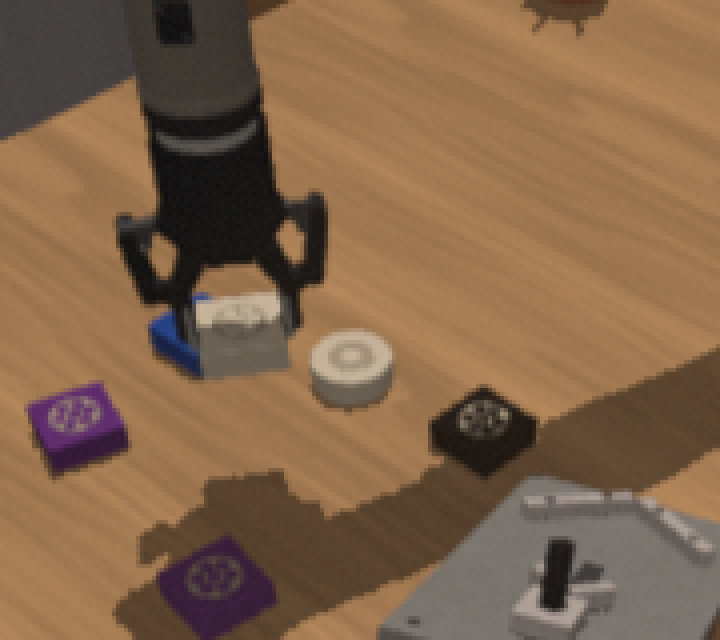

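It lifted level, at crop pixel (240,335). Next I carry it over the plate and tilt.

Request:
carry_out --pt "-7 26 8 0.6 -2.3 1.3 50" --pt "-7 26 6 0.6 -2.3 1.3 50" --pt "-8 26 3 0.6 -2.3 1.3 50" --pt "-8 26 2 0.6 -2.3 1.3 50" --pt "-8 26 2 0.6 -2.3 1.3 50"

```text
time: 4.05
tool_pos: [0.5457, -0.0946, 0.1478]
eef_rot: [0.022, 0.86, 0.5, 0.101]
wrist_force: [0.3, 0.7, -2.5]
opening: 0.058
```

Request:
carry_out --pt "-8 26 0 0.6 -2.4 1.3 50" --pt "-8 26 0 0.6 -2.4 1.3 50" --pt "-8 26 0 0.7 -2.4 1.2 50" --pt "-7 26 0 0.7 -2.4 1.2 50" --pt "-7 26 0 0.7 -2.4 1.2 50"

```text
time: 4.47
tool_pos: [0.5073, 0.0351, 0.1474]
eef_rot: [0.044, 0.817, 0.537, 0.206]
wrist_force: [0.3, 1.1, -2.0]
opening: 0.0584
```

```bash

python3 - <<'E'
from k import *
rem(tgt(76,-17,8.5+20),-N,JAW)
c=read_camera("scene"); save(c,"s5.png",(180,100,340,240),4.5)
c=read_camera("top"); save(c,"t5.png",(170,110,320,250),4)
E
```

```text
t 4.47 pos [507.3  35.1 147.4] rem mm [ 17.8   8.  -45. ] rem deg [0.02 0.32 0.08] F [ 0.33  1.1  -2.02] T [-0.18  0.53 -0.05] open 58.4 j [ 0.58  0.09 -0.6   2.11 -0.18  0.57 -0.28]
corner coords TCP [ 76.5 -17.9  77.5] F corner [-0.17  0.9  -2.14]
```

View pics/s5.png

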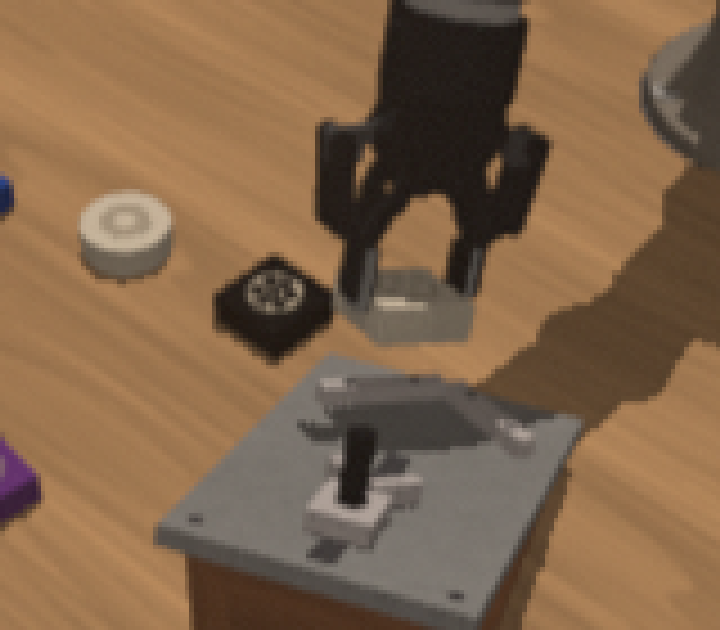

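View pics/t5.png

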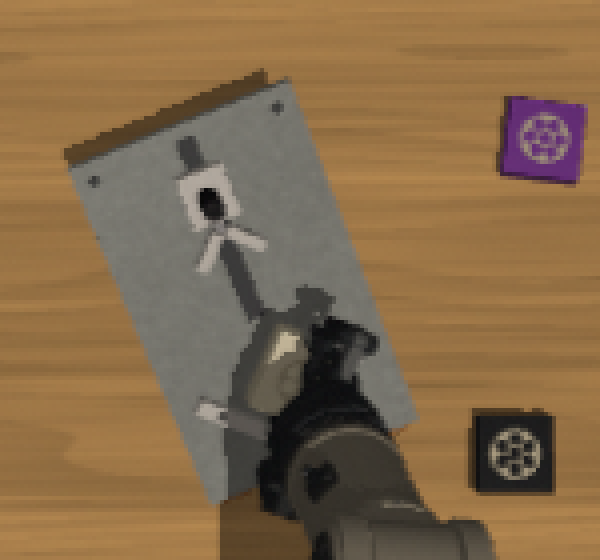

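The scene crop shows the held mould above the fences at (410,305), parallel to the plate. The top crop shows it at (280,360), uphill of the fences and clear of the clamp arms. I'll descend along the plate normal.

Request:
carry_out --pt "4 2 -10 0 0 0 50" --pt "4 2 -10 0 0.3 0 50" --pt "4 2 -10 0 0 0 50" --pt "3 1 -8 0 0 0 50" --pt "3 1 -7 0 0 0 50"

```text
time: 4.98
tool_pos: [0.5265, 0.0417, 0.102]
eef_rot: [0.042, 0.818, 0.537, 0.203]
wrist_force: [-0.3, -0.2, -2.1]
opening: 0.0582
```

Request:
carry_out --pt "1 0.4 -2.5 0 0 0 50" --pt "1 0.4 -2.5 0 0 0 50" --pt "1 0.4 -2.5 0 0 0 50" --pt "1 0.4 -2.5 0 0 0 50" --pt "0 0 0 0 0 0 50"

```text
time: 5.4
tool_pos: [0.531, 0.0436, 0.0931]
eef_rot: [0.042, 0.818, 0.537, 0.204]
wrist_force: [-1.2, 0.6, 0.6]
opening: 0.058
```

```bash

python3 - <<'E'
from k import *
rem(tgt(76,-17,8.5),-N,JAW)
c=read_camera("scene"); save(c,"s6.png",(200,120,320,230),6)
E
```

```text
t 5.4 pos [531.   43.6  93.1] rem mm [ 1.6  2.5 -8.9] rem deg [0.02 0.01 0.15] F [-1.23  0.56  0.58] T [-0.2   0.52 -0.01] open 58.0 j [ 0.47  0.23 -0.55  2.12 -0.03  0.42 -0.42]
corner coords TCP [ 77.4 -18.7  17.7] F corner [-0.62  0.98  0.91]
```

View pics/s6.png

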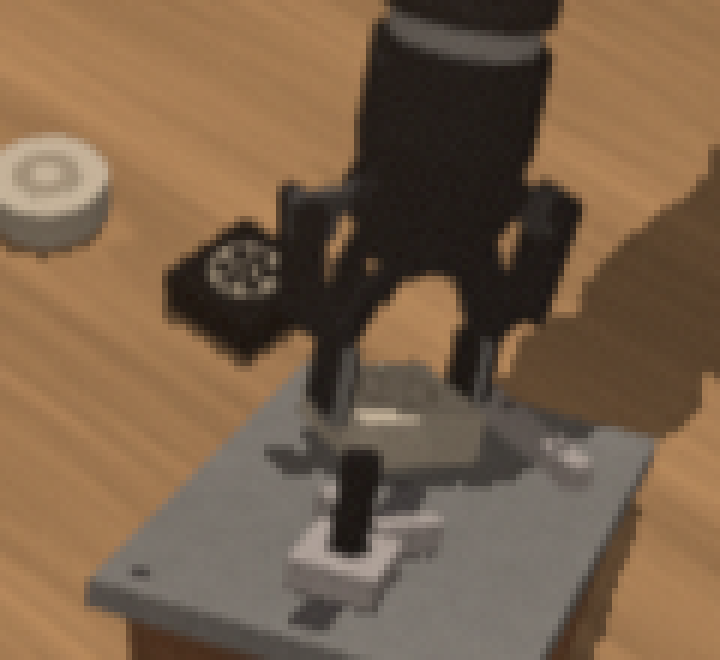

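The mould is just above the plate at crop pixel (400,430). The last few millimetres go in small steps while I watch the force.

Request:
carry_out --pt "0.4 0.2 -0.9 0 0 0 50" --pt "0.4 0.2 -0.9 0 0 0 50" --pt "0 0 0 0 0 0 50" --pt "0 0 0 0 0 0 50" --pt "0 0 0 0 0 0 50"

```text
time: 5.87
tool_pos: [0.5318, 0.044, 0.0916]
eef_rot: [0.043, 0.818, 0.537, 0.204]
wrist_force: [0.1, -0.2, -1.7]
opening: 0.0583
```

```bash

python3 - <<'E'
from k import *
rem(tgt(76,-17,8.5),-N,JAW)
E
```

```text
t 5.87 pos [531.8  44.   91.6] rem mm [ 0.8  2.1 -7.4] rem deg [0.02 0.03 0.14] F [ 0.05 -0.25 -1.66] T [-0.17  0.48 -0.02] open 58.3 j [ 0.47  0.24 -0.55  2.12 -0.03  0.42 -0.43]
corner coords TCP [ 77.6 -18.6  15.9] F corner [-0.71 -0.25 -1.5 ]
```

Request:
carry_out --pt "0.3 0.3 -0.9 0 0 0 50" --pt "0.3 0.3 -0.9 0 0 0 50" --pt "0.3 0.3 -0.9 0 0 0 50" --pt "0.3 0.3 -0.9 0 0 0 50" --pt "0 0 0 0 0 0 50"

```text
time: 6.28
tool_pos: [0.5328, 0.0453, 0.0876]
eef_rot: [0.042, 0.818, 0.537, 0.203]
wrist_force: [0.5, -0.2, -0.9]
opening: 0.0586
```

Request:
carry_out --pt "0.4 0.2 -0.9 0 0 0 50" --pt "0 0 0 0 0 0 50" --pt "0.4 0.2 -0.9 0 0 0 50" --pt "0 0 0 0 0 0 50" --pt "0 0 0 0 0 0 50"

```text
time: 6.7
tool_pos: [0.5337, 0.0456, 0.086]
eef_rot: [0.042, 0.818, 0.537, 0.204]
wrist_force: [0.6, -0.8, -2.3]
opening: 0.0584
```

```bash

python3 - <<'E'
from k import *
rem(tgt(76,-17,8.5),-N,JAW)
E
```

```text
t 6.7 pos [533.7  45.6  86. ] rem mm [-1.1  0.5 -1.9] rem deg [0.02 0.02 0.14] F [ 0.61 -0.83 -2.26] T [-0.19  0.5  -0.01] open 58.4 j [ 0.45  0.25 -0.54  2.12 -0.01  0.4  -0.44]
corner coords TCP [ 77.6 -17.8   9.8] F corner [-0.68 -1.   -2.17]
```

Request:
carry_out --pt "0.2 0.1 -0.9 0 0 0 50" --pt "0 0 0 0 0 0 50" --pt "0.2 0.1 -0.9 0 0 0 50" --pt "0 0 0 0 0 0 50" --pt "0 0 0 0 0 0 50"

```text
time: 7.12
tool_pos: [0.5344, 0.0457, 0.0851]
eef_rot: [0.043, 0.818, 0.537, 0.204]
wrist_force: [-3.3, -0.4, 5.3]
opening: 0.058
```

```bash

python3 - <<'E'
from k import *
rem(tgt(76,-17,8.5),-N,JAW)
E
```

```text
t 7.12 pos [534.4  45.7  85.1] rem mm [-1.8  0.4 -0.9] rem deg [0.05 0.07 0.15] F [-3.29 -0.4   5.28] T [-0.18  0.9   0.17] open 58.0 j [ 0.45  0.25 -0.54  2.13 -0.01  0.4  -0.45]
corner coords TCP [ 77.8 -18.1   8.7] F corner [-0.78  0.85  6.13]
```

Contact, with about 6 N normal at TCP height 8.7 mm as expected. Now I open and lift away along the plate normal.

Request:
carry_out --pt "0 0 0 0 0 0 62" --pt "0 0 0 0 0 0 68" --pt "0 0 0 0 0 0 74" --pt "0 0 0 0 0 0 76" --pt "-2 -1 6 0 0 0 76"

```text
time: 7.53
tool_pos: [0.5314, 0.0451, 0.0894]
eef_rot: [0.042, 0.818, 0.537, 0.203]
wrist_force: [-0.0, -0.1, 0.6]
opening: 0.0759
```

Request:
carry_out --pt "-4 -2 10 0 0 0 76" --pt "-5 -2 13 0 0 0 76" --pt "-6 -2 14 0 0 0 76" --pt "-6 -2 14 0 0 0 76" --pt "0 0 20 0 0 0 76"

```text
time: 7.95
tool_pos: [0.5088, 0.0365, 0.1607]
eef_rot: [0.042, 0.818, 0.537, 0.202]
wrist_force: [0.3, -0.5, -1.0]
opening: 0.0757
```

```bash

python3 - <<'E'
from k import *
rem(tgt(203,0,100),-N,Y)
c=read_camera("scene"); save(c,"s7.png",(200,120,320,230),6)
c=read_camera("top"); save(c,"t7.png",(170,110,320,250),4)
E
```

```text
t 7.95 pos [508.8  36.5 160.7] rem mm [90.7 54.5 58.8] rem deg [ 16.97   6.55 -40.99] F [ 0.31 -0.47 -0.99] T [-0.16  0.41 -0.  ] open 75.7 j [ 0.59  0.08 -0.61  2.08 -0.18  0.61 -0.29]
corner coords TCP [ 83.7 -17.1  88.8] F corner [-0.3  -0.55 -0.95]
```

View pics/s7.png

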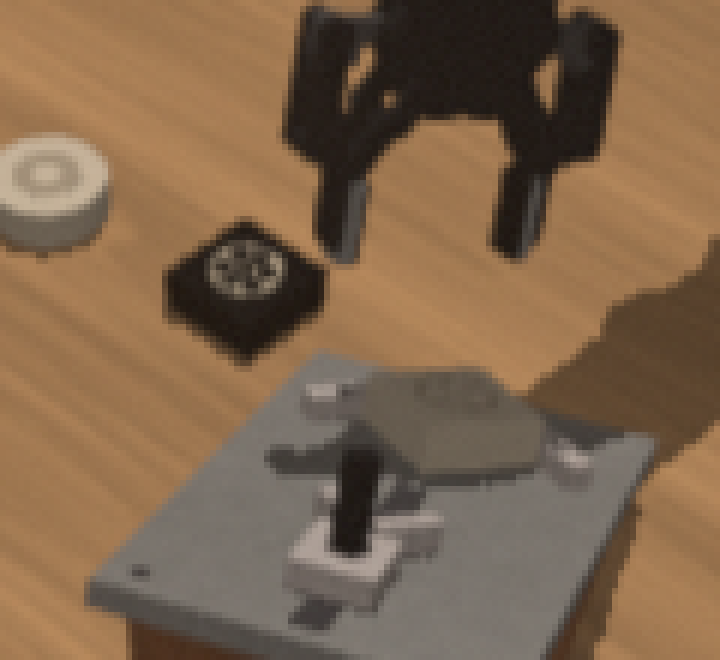

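View pics/t7.png

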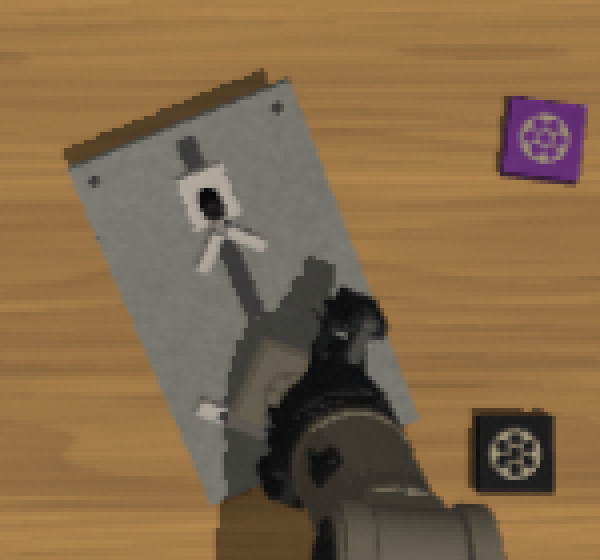

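The mould has slid down towards the fences, at crop pixel (450,420). I'll move up over the knob and turn the jaws across the plate, which also clears the view.

Request:
carry_out --pt "9 5 8 1.7 0.65 -4.1 70" --pt "9 5 7 1.7 0.65 -4.1 65" --pt "9 5.5 6 1.7 0.65 -4.1 60" --pt "9 5.5 6 1.7 0.65 -4.1 60" --pt "9 5.5 6 1.7 0.65 -4.1 60"

```text
time: 8.47
tool_pos: [0.5563, 0.0635, 0.194]
eef_rot: [0.002, 0.907, 0.366, 0.208]
wrist_force: [0.1, 0.5, 0.2]
opening: 0.0604
```

Request:
carry_out --pt "9 5.5 6 1.7 0.65 -4.1 60" --pt "9 5.5 5 1.7 0.65 -4.1 60" --pt "9 5.5 5 1.7 0.65 -4.1 60" --pt "9 5.5 5 1.7 0.65 -4.1 60" --pt "9 5.5 5 1.7 0.65 -4.1 60"

```text
time: 8.88
tool_pos: [0.6013, 0.0911, 0.2197]
eef_rot: [-0.038, 0.961, 0.182, 0.205]
wrist_force: [1.1, 0.0, -0.2]
opening: 0.0598
```

```bash

python3 - <<'E'
from k import *
rem(tgt(203,0,75),-N,Y)
c=read_camera("scene"); save(c,"s8.png",(200,100,320,230),4.5)
c=read_camera("top"); save(c,"t8.png",(170,110,320,250),4)
E
```

```text
t 8.88 pos [601.3  91.1 219.7] rem mm [  7.7   3.7 -23.1] rem deg [0.04 0.12 0.26] F [ 1.07  0.03 -0.21] T [-0.18  0.39  0.04] open 59.8 j [ 0.33  0.2  -0.51  1.79  0.02  0.76 -1.36]
corner coords TCP [204.6  -0.6  99.5] F corner [ 0.83 -0.37 -0.6 ]
```

View pics/s8.png

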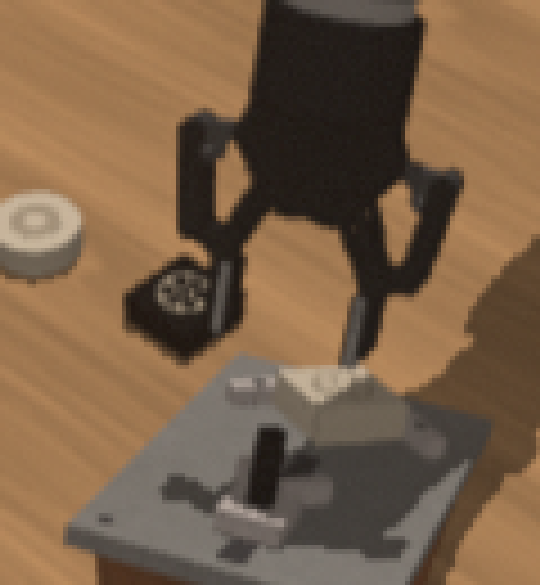

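View pics/t8.png

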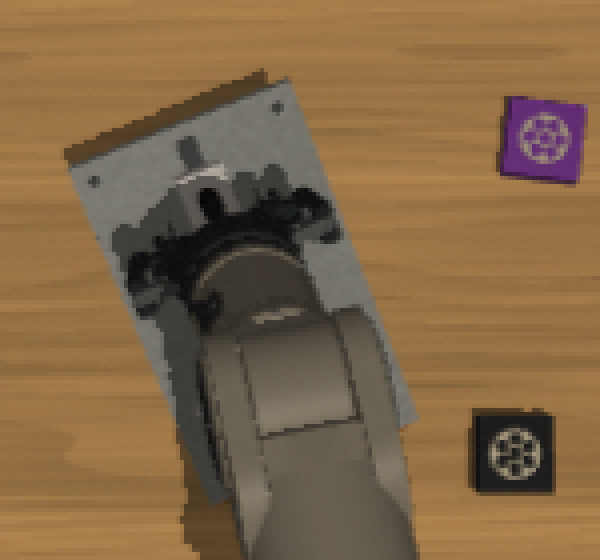

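The scene crop shows the mould as a diamond between the fences at (340,405). I'll measure whether it is really home.

```bash
cat > home.py <<'E'
from k import *
from j import cast
cam=read_camera("scene"); P=pts(cam)
L=np.stack([(P-C)@X,(P-C)@Y,(P-C)@N],-1)*1000
m=((L[...,2]>20)&(L[...,2]<29)&(L[...,0]>-10)&(L[...,0]<110)&(abs(L[...,1])<70)).astype(np.uint8)
m=cv2.morphologyEx(m,cv2.MORPH_OPEN,np.ones((2,2)))
k=max(cv2.findContours(m,cv2.RETR_EXTERNAL,cv2.CHAIN_APPROX_NONE)[0],key=cv2.contourArea)
F=cast(cam,k[:,0,:],C+.024*N,N); f=(np.stack([(F-C)@X,(F-C)@Y],-1)*1000).astype(np.float32)
print("px",k[:,0].mean(0),"rect",cv2.minAreaRect(f),"zmed",np.median(L[m>0][:,2]),"min",f.min(0),"max",f.max(0))
E
python3 home.py
```

```text
px [277. 187.] rect ((50.81837463378906, 5.171886444091797), (64.52284240722656, 63.2667236328125), 41.47972869873047) zmed 23.81921504560913 min [ 10.330678 -33.690296] max [92.72685  45.381584]
```

```bash
cat > ov.py <<'E'
from k import *
import sys
def proj(cam,p):
    q=(p-np.array(cam["position"]))@rot(cam)
    return np.array([cam["cx"]+cam["fx"]*q[0]/-q[2],cam["cy"]-cam["fy"]*q[1]/-q[2]])
cam=read_camera("scene")
x0,y0,x1,y1,s=225,155,315,235,8
im=cv2.resize(cv2.cvtColor(cam["pixels"],cv2.COLOR_RGB2BGR)[y0:y1,x0:x1],None,fx=s,fy=s,interpolation=cv2.INTER_CUBIC)
im=cv2.convertScaleAbs(im,alpha=1.6)
def pl(pts,col,z,closed=True):
    a=np.array([(proj(cam,tgt(px,py,z))+.5-[x0,y0])*s for px,py in pts]).astype(np.int32)
    cv2.polylines(im,[a],closed,col,1)
d=42.4
pl([(0,0),(d,d),(2*d,0),(d,-d)],(0,255,0),24)
r=85/2**.5
pl([(r,-r),(0,0),(r,r)],(0,0,255),12,False)
o=12*2**.5
pl([(r-8.5,-r-8.5),(-o,0),(r-8.5,r+8.5)],(255,0,255),12,False)
cv2.imwrite("pics/"+sys.argv[1],im)
E
python3 ov.py ov1.png
```

```text
(no output)
```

View pics/ov1.png

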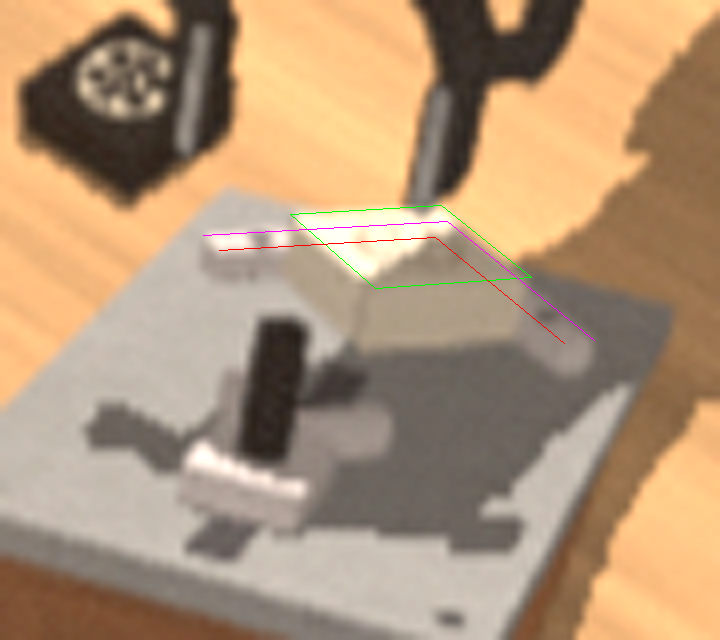

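The fence lines and the home outline match the picture within about 1 px: the near corner shows at (368,280) against a predicted (376,288). So the mould is home. Now I descend on the knob.

Request:
carry_out --pt "2 1 -5 0 0 0.2 60" --pt "2 1 -5 0 0.1 0 60" --pt "2 1 -5 0 0 0 60" --pt "1 0.5 -5 0 0 0 60" --pt "1 0 -3 0 0 0 60"

```text
time: 9.5
tool_pos: [0.6085, 0.0942, 0.1958]
eef_rot: [-0.038, 0.96, 0.186, 0.204]
wrist_force: [0.8, 0.3, -0.9]
opening: 0.0603
```

```bash

python3 - <<'E'
from k import *
rem(tgt(203,0,20.5),-N,Y)
c=read_camera("scene"); save(c,"s9.png",(200,110,320,230),5)
c=read_camera("top"); save(c,"t9.png",(170,110,320,250),4)
E
```

```text
t 9.5 pos [608.5  94.2 195.8] rem mm [ 21.1   8.8 -49. ] rem deg [ 0.14 -0.   -0.15] F [ 0.77  0.25 -0.9 ] T [-0.19  0.39  0.  ] open 60.3 j [ 0.31  0.24 -0.51  1.8   0.05  0.71 -1.38]
corner coords TCP [202.   -0.4  74.5] F corner [ 0.37 -0.05 -1.15]
```

View pics/s9.png

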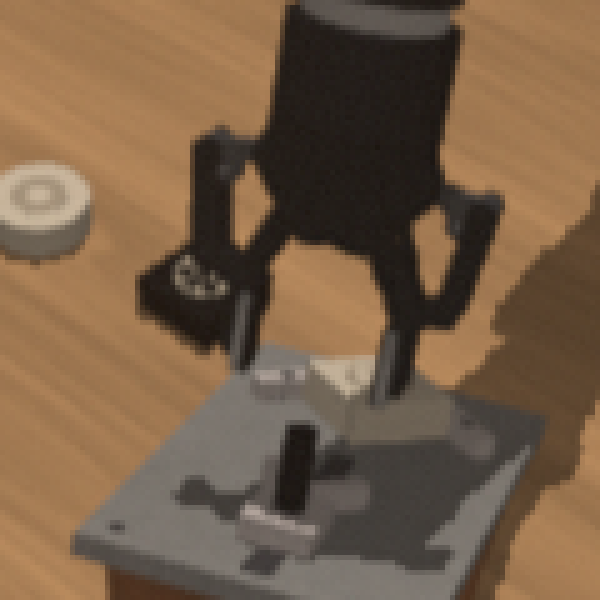

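The fingers straddle the knob's axis: finger mid-point at crop pixel (318,350), knob top at (300,430), in line with the tool axis. I'll continue down.

Request:
carry_out --pt "5 2 -11 0 0 0 60" --pt "5 2 -11 0 0 0 60" --pt "5 2 -11 0 0 0 60" --pt "4 2 -10 0 0 0 60" --pt "2 1 -5 0 0 0 60"

```text
time: 10.02
tool_pos: [0.6294, 0.1037, 0.1464]
eef_rot: [-0.039, 0.961, 0.186, 0.203]
wrist_force: [-0.1, 1.0, 0.6]
opening: 0.0602
```

```bash

python3 - <<'E'
from k import *
rem(tgt(203,0,20.5),-N,Y)
c=read_camera("scene"); save(c,"s10.png",(200,110,320,230),5)
E
```

```text
t 10.02 pos [629.4 103.7 146.4] rem mm [ 0.1 -0.7  0.4] rem deg [ 0.12 -0.1  -0.17] F [-0.11  0.96  0.58] T [-0.2   0.41  0.01] open 60.2 j [ 0.25  0.34 -0.47  1.82  0.12  0.61 -1.44]
corner coords TCP [202.9   0.7  20.1] F corner [0.46 0.94 0.43]
```

View pics/s10.png

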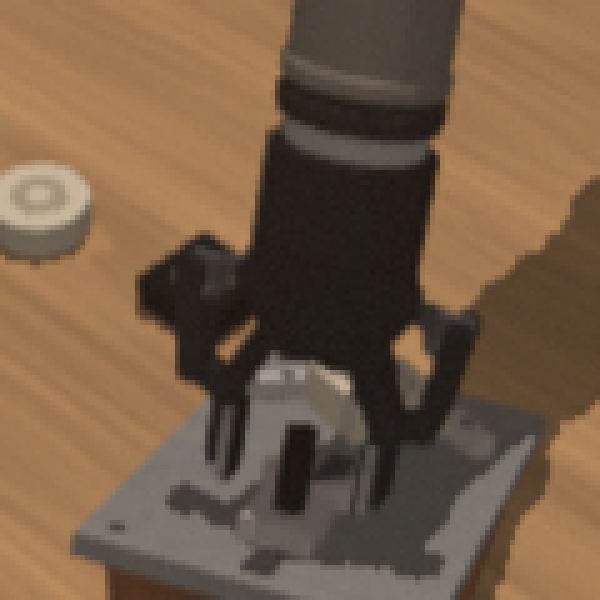

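The knob at (298,470) is centred between the fingers at (228,450) and (375,480). Closing.

Request:
carry_out --pt "0 0 0 0 0 0 45" --pt "0 0 0 0 0 0 32" --pt "0 0 0 0 0 0 24" --pt "0 0 0 0 0 0 18" --pt "0 0 0 0 0 0 14"

```text
time: 10.48
tool_pos: [0.6309, 0.1023, 0.1504]
eef_rot: [-0.037, 0.96, 0.185, 0.206]
wrist_force: [-0.2, -1.9, 1.3]
opening: 0.0148
```

Request:
carry_out --pt "0 0 0 0 0 0 8" --pt "0 0 0 0 0 0 8" --pt "0 0 0 0 0 0 8" --pt "0 0 0 0 0 0 8" --pt "0 0 0 0 0 0 8"

```text
time: 10.9
tool_pos: [0.6309, 0.1023, 0.1503]
eef_rot: [-0.037, 0.96, 0.185, 0.206]
wrist_force: [-2.0, -3.2, 4.9]
opening: 0.0145
```

```bash

python3 - <<'E'
from k import *
rem(tgt(203,0,20.5),-N,Y)
E
```

```text
t 10.9 pos [630.9 102.3 150.3] rem mm [-1.3  0.6 -3.5] rem deg [ 0.18  0.22 -0.07] F [-1.98 -3.15  4.94] T [-0.61  0.46 -0.2 ] open 14.5 j [ 0.25  0.33 -0.47  1.81  0.12  0.62 -1.44]
corner coords TCP [205.3  -1.1  23.3] F corner [-0.74 -2.2   5.74]
```

The knob is gripped. I'll ease the residual strain, then slide the clamp downhill.

Request:
carry_out --pt "-0.4 -1.2 1.8 0 0 0 8" --pt "-3.4 -1.4 -1.6 0 0 0 8" --pt "-5.1 -2 -2.4 0 0 0 8" --pt "-5.1 -2 -2.4 0 0 0 8" --pt "-5.1 -2 -2.4 0 0 0 8"

```text
time: 11.32
tool_pos: [0.612, 0.0948, 0.1415]
eef_rot: [-0.039, 0.96, 0.185, 0.206]
wrist_force: [8.3, -0.2, -7.8]
opening: 0.0144
```

```bash

python3 - <<'E'
from k import *
rem(tgt(140,0,23),-N,Y)
E
```

```text
t 11.32 pos [612.   94.8 141.5] rem mm [-36.8 -13.5 -18. ] rem deg [ 0.05  0.22 -0.12] F [ 8.35 -0.21 -7.84] T [-0.3  -0.57 -0.17] open 14.4 j [ 0.28  0.31 -0.49  1.87  0.1   0.58 -1.41]
corner coords TCP [183.1  -1.1  23.5] F corner [  3.83  -3.28 -10.29]
```

Drag is about 3.8 N. I'll trim the normal strain and carry on to x≈140.

Request:
carry_out --pt "-4.7 -1.6 -3.6 0 0 0 8" --pt "-8.5 -3.4 -4.1 0 0 0 8" --pt "-8.5 -3.4 -4.1 0 0 0 8" --pt "-8.5 -3.4 -4.1 0 0 0 8" --pt "-5.1 -2 -2.4 0 0 0 8"

```text
time: 11.73
tool_pos: [0.5766, 0.0808, 0.1245]
eef_rot: [-0.038, 0.96, 0.185, 0.206]
wrist_force: [6.6, -0.4, -3.5]
opening: 0.0143
```

```bash

python3 - <<'E'
from k import *
rem(tgt(130,0,23),-N,Y)
E
```

```text
t 11.73 pos [576.6  80.8 124.5] rem mm [-10.   -2.8  -5.1] rem deg [ 0.09  0.3  -0.1 ] F [ 6.57 -0.44 -3.49] T [-0.38 -0.5  -0.18] open 14.3 j [ 0.34  0.26 -0.51  1.98  0.06  0.51 -1.36]
corner coords TCP [141.5  -1.1  23.5] F corner [ 4.01 -2.84 -5.61]
```

Request:
carry_out --pt "-1.5 -0.6 -1.3 0 0 0 8" --pt "-1.7 -0.7 -0.8 0 0 0 8" --pt "-1.7 -0.7 -0.8 0 0 0 8" --pt "-1.7 -0.7 -0.8 0 0 0 8" --pt "-0.8 -0.3 -0.4 0 0 0 8"

```text
time: 12.15
tool_pos: [0.5692, 0.0778, 0.1208]
eef_rot: [-0.038, 0.96, 0.185, 0.206]
wrist_force: [2.2, -2.1, 4.8]
opening: 0.0141
```

```bash

python3 - <<'E'
from k import *
rem(tgt(125,0,23),-N,Y)
c=read_camera("scene"); save(c,"s11.png",(200,110,320,230),5)
E
```

```text
t 12.15 pos [569.2  77.8 120.8] rem mm [-6.8 -1.6 -3.4] rem deg [ 0.13  0.24 -0.12] F [ 2.21 -2.11  4.76] T [-0.31 -0.42 -0.22] open 14.1 j [ 0.35  0.26 -0.51  2.    0.05  0.5  -1.35]
corner coords TCP [132.7  -1.1  23.3] F corner [ 3.1  -2.78  3.83]
```

View pics/s11.png

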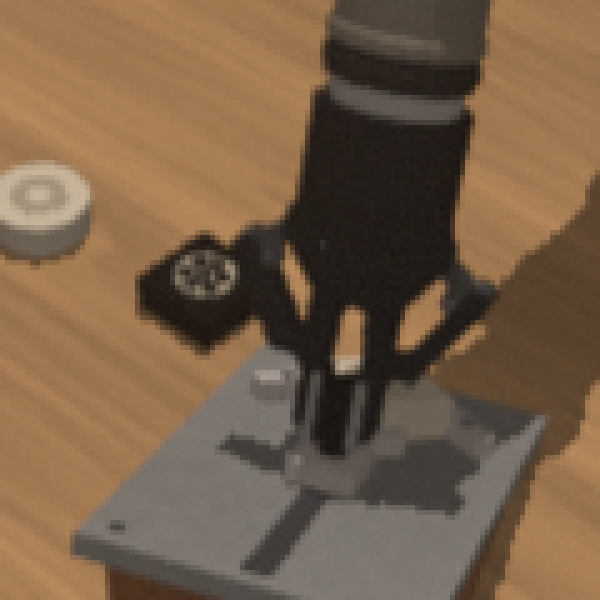

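Request:
carry_out --pt "-0.4 -0.2 -0.2 0 0 0 8" --pt "-0.4 -0.2 -0.2 0 0 0 8" --pt "-0.4 -0.1 -0.2 0 0 0 8" --pt "-0.4 -0.1 -0.2 0 0 0 8" --pt "0 0 0 0 0 0 8"

```text
time: 12.62
tool_pos: [0.5676, 0.0772, 0.12]
eef_rot: [-0.038, 0.96, 0.185, 0.206]
wrist_force: [2.7, -2.0, 4.9]
opening: 0.0143
```

Request:
carry_out --pt "-0.4 -0.2 -0.2 0 0 0 8" --pt "-0.4 -0.2 -0.2 0 0 0 8" --pt "-0.2 0 0 0 0 0 8" --pt "0 0 0 0 0 0 8" --pt "0 0 0 0 0 0 8"

```text
time: 13.03
tool_pos: [0.5665, 0.0767, 0.1195]
eef_rot: [-0.038, 0.96, 0.185, 0.206]
wrist_force: [1.6, -2.0, 6.1]
opening: 0.0142
```

```bash

python3 - <<'E'
from k import *
rem(tgt(125,0,23),-N,Y)
E
```

```text
t 13.03 pos [566.5  76.7 119.5] rem mm [-4.1 -0.5 -2.1] rem deg [ 0.14  0.22 -0.12] F [ 1.56 -2.02  6.08] T [-0.39 -0.41 -0.25] open 14.2 j [ 0.35  0.25 -0.51  2.01  0.05  0.5  -1.35]
corner coords TCP [129.5  -1.1  23.3] F corner [ 3.11 -2.45  5.27]
```

Request:
carry_out --pt "-0.5 -0.2 -0.2 0 0 0 8" --pt "-0.5 -0.2 -0.2 0 0 0 8" --pt "0 0 0 0 0 0 8" --pt "0 0 0 0 0 0 8" --pt "0 0 0 0 0 0 8"

```text
time: 13.45
tool_pos: [0.5654, 0.0763, 0.119]
eef_rot: [-0.038, 0.96, 0.185, 0.206]
wrist_force: [2.2, -2.0, 5.1]
opening: 0.0144
```

Request:
carry_out --pt "-0.5 -0.2 -0.2 0 0 0 8" --pt "-0.5 -0.2 -0.2 0 0 0 8" --pt "0 0 0 0 0 0 8" --pt "0 0 0 0 0 0 8" --pt "0 0 0 0 0 0 8"

```text
time: 13.87
tool_pos: [0.5642, 0.0758, 0.1184]
eef_rot: [-0.038, 0.96, 0.185, 0.205]
wrist_force: [2.2, -2.2, 6.4]
opening: 0.0143
```

```bash

python3 - <<'E'
from k import *
rem(tgt(125,0,23),-N,Y)
E
```

```text
t 13.87 pos [564.2  75.8 118.4] rem mm [-1.8  0.4 -1. ] rem deg [ 0.14  0.18 -0.11] F [ 2.2  -2.17  6.36] T [-0.42 -0.4  -0.27] open 14.3 j [ 0.36  0.25 -0.52  2.02  0.04  0.5  -1.34]
corner coords TCP [126.8  -1.1  23.3] F corner [ 3.72 -2.82  5.31]
```

Request:
carry_out --pt "-0.5 -0.2 -0.2 0 0 0 8" --pt "-0.5 -0.2 -0.2 0 0 0 8" --pt "0 0 0 0 0 0 8" --pt "0 0 0 0 0 0 8" --pt "0 0 0 0 0 0 8"

```text
time: 14.28
tool_pos: [0.5631, 0.0754, 0.1178]
eef_rot: [-0.038, 0.96, 0.185, 0.205]
wrist_force: [1.9, -2.1, 6.1]
opening: 0.0141
```

Request:
carry_out --pt "-0.5 -0.2 -0.2 0 0 0 8" --pt "-0.5 -0.2 -0.2 0 0 0 8" --pt "0 0 0 0 0 0 8" --pt "0 0 0 0 0 0 8" --pt "0 0 0 0 0 0 8"

```text
time: 14.7
tool_pos: [0.5619, 0.0749, 0.1173]
eef_rot: [-0.038, 0.96, 0.185, 0.205]
wrist_force: [2.3, -2.7, 5.7]
opening: 0.0141
```

Request:
carry_out --pt "-0.5 -0.2 -0.2 0 0 0 8" --pt "-0.5 -0.2 -0.3 0 0 0 8" --pt "0 0 0 0 0 0 8" --pt "0 0 0 0 0 0 8" --pt "0 0 0 0 0 0 8"

```text
time: 15.12
tool_pos: [0.5609, 0.0745, 0.1168]
eef_rot: [-0.038, 0.96, 0.185, 0.205]
wrist_force: [2.1, -2.9, 5.3]
opening: 0.0142
```

Request:
carry_out --pt "-0.5 -0.2 -0.2 0 0 0 8" --pt "-0.5 -0.2 -0.3 0 0 0 8" --pt "0 0 0 0 0 0 8" --pt "0 0 0 0 0 0 8" --pt "0 0 0 0 0 0 8"

```text
time: 15.53
tool_pos: [0.5599, 0.0742, 0.1163]
eef_rot: [-0.038, 0.96, 0.185, 0.205]
wrist_force: [1.9, -2.8, 6.0]
opening: 0.0144
```

Request:
carry_out --pt "-0.5 -0.2 -0.2 0 0 0 8" --pt "-0.5 -0.2 -0.3 0 0 0 8" --pt "0 0 0 0 0 0 8" --pt "0 0 0 0 0 0 8" --pt "0 0 0 0 0 0 8"

```text
time: 15.95
tool_pos: [0.5589, 0.0737, 0.1158]
eef_rot: [-0.038, 0.96, 0.185, 0.205]
wrist_force: [2.5, -2.7, 6.0]
opening: 0.0144
```

```bash

python3 - <<'E'
from k import *
rem(tgt(115,0,23),-N,Y)
c=read_camera("scene"); save(c,"s12.png",(220,140,310,220),8)
c=read_camera("top"); save(c,"t12.png",(170,110,320,250),4)
E
```

```text
t 15.95 pos [558.9  73.7 115.8] rem mm [-5.  -0.8 -2.6] rem deg [ 0.15  0.15 -0.11] F [ 2.46 -2.72  5.97] T [-0.61 -0.48 -0.34] open 14.4 j [ 0.37  0.24 -0.52  2.03  0.03  0.49 -1.33]
corner coords TCP [120.6  -1.1  23.3] F corner [ 3.59 -3.43  4.93]
```

View pics/s12.png

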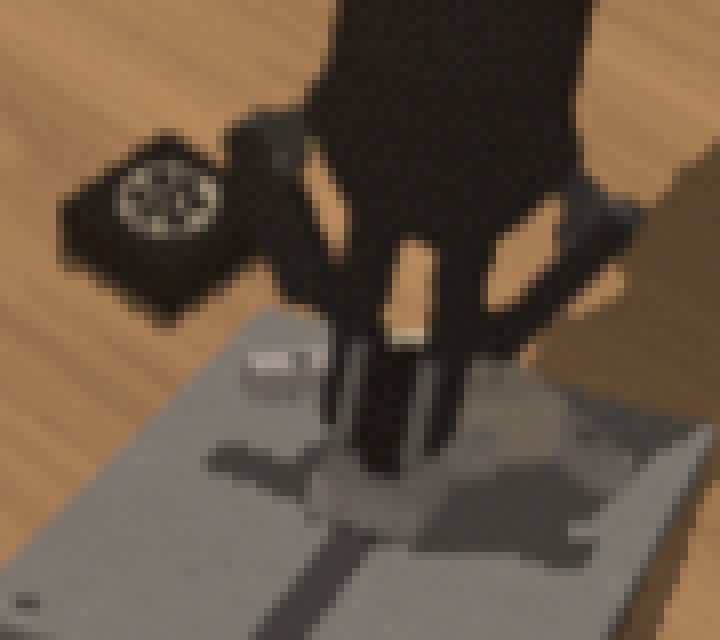

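The arms are right at the mould, at crop pixel (480,445). I'll continue with smaller steps.

Request:
carry_out --pt "-0.5 -0.2 -0.2 0 0 0 8" --pt "-0.3 -0.1 -0.2 0 0 0 8" --pt "0 0 0 0 0 0 8" --pt "0 0 0 0 0 0 8" --pt "0 0 0 0 0 0 8"

```text
time: 16.47
tool_pos: [0.5584, 0.0736, 0.1156]
eef_rot: [-0.038, 0.96, 0.185, 0.205]
wrist_force: [2.1, -2.9, 6.1]
opening: 0.0146
```

Request:
carry_out --pt "-0.5 -0.2 -0.2 0 0 0 8" --pt "-0.3 -0.1 -0.2 0 0 0 8" --pt "0 0 0 0 0 0 8" --pt "0 0 0 0 0 0 8" --pt "0 0 0 0 0 0 8"

```text
time: 16.88
tool_pos: [0.5583, 0.0735, 0.1156]
eef_rot: [-0.038, 0.96, 0.185, 0.206]
wrist_force: [4.2, -3.5, 5.6]
opening: 0.0146
```

Motion has stopped and the force is starting to rise, so this is contact. Smaller steps now.

Request:
carry_out --pt "-0.3 -0.1 -0.1 0 0 0 8" --pt "-0.1 -0.1 -0.1 0 0 0 8" --pt "0 0 0 0 0 0 8" --pt "0 0 0 0 0 0 8" --pt "0 0 0 0 0 0 8"

```text
time: 17.3
tool_pos: [0.5583, 0.0735, 0.1156]
eef_rot: [-0.038, 0.96, 0.185, 0.207]
wrist_force: [5.6, -0.6, 3.8]
opening: 0.0145
```

```bash

python3 - <<'E'
from k import *
rem(tgt(115,0,23),-N,Y)
E
```

```text
t 17.3 pos [558.3  73.5 115.6] rem mm [-4.4 -0.7 -2.3] rem deg [ 0.09  0.32 -0.12] F [ 5.61 -0.64  3.84] T [-0.44 -0.92 -0.32] open 14.5 j [ 0.37  0.24 -0.52  2.04  0.03  0.48 -1.33]
corner coords TCP [119.9  -1.   23.4] F corner [ 6.11 -2.67  1.48]
```

Request:
carry_out --pt "-0.3 -0.1 -0.2 0 0 0 8" --pt "-0.2 -0.1 0 0 0 0 8" --pt "0 0 0 0 0 0 8" --pt "0 0 0 0 0 0 8" --pt "0 0 0 0 0 0 8"

```text
time: 17.72
tool_pos: [0.5583, 0.0735, 0.1156]
eef_rot: [-0.038, 0.96, 0.185, 0.207]
wrist_force: [6.2, -2.0, 3.2]
opening: 0.0146
```

```bash

python3 - <<'E'
from k import *
rem(tgt(115,0,23),-N,Y)
E
```

```text
t 17.72 pos [558.3  73.5 115.6] rem mm [-4.4 -0.6 -2.3] rem deg [ 0.07  0.38 -0.12] F [ 6.2  -2.04  3.23] T [-0.36 -1.12 -0.31] open 14.6 j [ 0.37  0.24 -0.52  2.04  0.03  0.48 -1.33]
corner coords TCP [119.9  -1.1  23.4] F corner [ 5.89 -4.18  0.91]
```

Request:
carry_out --pt "-0.3 -0.1 -0.2 0 0 0 8" --pt "-0.3 -0.1 -0.2 0 0 0 8" --pt "0 0 0 0 0 0 8" --pt "0 0 0 0 0 0 8" --pt "0 0 0 0 0 0 8"

```text
time: 18.13
tool_pos: [0.5583, 0.0735, 0.1156]
eef_rot: [-0.038, 0.96, 0.185, 0.208]
wrist_force: [8.5, -1.0, 2.8]
opening: 0.0146
```

```bash

python3 - <<'E'
from k import *
rem(tgt(115,0,23),-N,Y)
E
```

```text
t 18.13 pos [558.3  73.5 115.6] rem mm [-4.4 -0.6 -2.4] rem deg [ 0.05  0.45 -0.12] F [ 8.48 -0.97  2.78] T [-0.23 -1.26 -0.31] open 14.6 j [ 0.37  0.24 -0.52  2.04  0.03  0.48 -1.33]
corner coords TCP [119.9  -1.1  23.4] F corner [ 8.   -4.04 -0.52]
```

Request:
carry_out --pt "-0.3 -0.1 -0.2 0 0 0 8" --pt "-0.3 -0.1 -0.1 0 0 0 8" --pt "0 0 0 0 0 0 8" --pt "0 0 0 0 0 0 8" --pt "0 0 0 0 0 0 8"

```text
time: 18.55
tool_pos: [0.5583, 0.0735, 0.1157]
eef_rot: [-0.038, 0.96, 0.185, 0.209]
wrist_force: [9.5, -1.0, 1.1]
opening: 0.0147
```

```bash

python3 - <<'E'
from k import *
rem(tgt(115,0,23),-N,Y)
E
```

```text
t 18.55 pos [558.3  73.5 115.7] rem mm [-4.4 -0.6 -2.4] rem deg [ 0.03  0.53 -0.12] F [ 9.46 -1.04  1.05] T [-0.22 -1.42 -0.32] open 14.7 j [ 0.37  0.24 -0.52  2.04  0.03  0.48 -1.32]
corner coords TCP [119.9  -1.   23.4] F corner [ 8.11 -4.46 -2.46]
```

Request:
carry_out --pt "-0.4 -0.1 -0.2 0 0 0 8" --pt "-0.3 -0.1 -0.2 0 0 0 8" --pt "0 0 0 0 0 0 8" --pt "0 0 0 0 0 0 8" --pt "0 0 0 0 0 0 8"

```text
time: 18.97
tool_pos: [0.5583, 0.0735, 0.1157]
eef_rot: [-0.038, 0.959, 0.185, 0.209]
wrist_force: [10.6, 0.5, 0.8]
opening: 0.014
```

```bash

python3 - <<'E'
from k import *
rem(tgt(115,0,23),-N,Y)
E
```

```text
t 18.97 pos [558.3  73.5 115.7] rem mm [-4.4 -0.6 -2.4] rem deg [ 0.01  0.61 -0.13] F [10.57  0.49  0.81] T [-0.13 -1.61 -0.31] open 14.0 j [ 0.37  0.24 -0.52  2.04  0.03  0.47 -1.32]
corner coords TCP [119.9  -1.   23.4] F corner [ 9.47 -3.45 -3.33]
```

The push is about 9.5 N total, roughly 5.5–6 N beyond drag, with no motion: snug. Releasing.

Request:
carry_out --pt "0 0 0 0 0 0 22" --pt "0 0 0 0 0 0 35" --pt "0 0 0 0 0 0 45" --pt "0 0 0 0 0 0 45" --pt "0 0 0 0 0 0 45"

```text
time: 19.38
tool_pos: [0.5526, 0.073, 0.112]
eef_rot: [-0.039, 0.961, 0.186, 0.203]
wrist_force: [0.0, -0.6, -0.6]
opening: 0.045
```

```bash

python3 - <<'E'
from k import *
rem(tgt(120,0,110),-N,Y)
E
```

```text
t 19.38 pos [552.6  73.  112. ] rem mm [-27.3 -11.5  82.8] rem deg [ 0.12 -0.08 -0.19] F [ 0.   -0.64 -0.56] T [-0.16  0.38  0.03] open 45.0 j [ 0.37  0.24 -0.52  2.05  0.03  0.48 -1.32]
corner coords TCP [113.4   0.6  22.3] F corner [-0.44 -0.6  -0.42]
```

Request:
carry_out --pt "-3 -1 8 0 0 0 45" --pt "-5 -2 14 0 0 0 45" --pt "-6 -2 18 0 0 0 45" --pt "-6 -3 20 0 0 0 45" --pt "-6 -3 25 0 0 0 45"

```text
time: 19.8
tool_pos: [0.5264, 0.0618, 0.1981]
eef_rot: [-0.039, 0.961, 0.186, 0.203]
wrist_force: [-0.1, -0.1, 0.2]
opening: 0.0448
```

Request:
carry_out --pt "-5 -25 20 0 0 0 45" --pt "-5 -33 15 0 0 0 45" --pt "-5 -36 5 0 0 0 45" --pt "-5 -36 0 0 0 0 45" --pt "0 -36 0 0 0 0 45"

```text
time: 20.22
tool_pos: [0.5074, -0.1058, 0.2398]
eef_rot: [-0.037, 0.96, 0.186, 0.206]
wrist_force: [1.0, -0.6, -0.5]
opening: 0.0448
```

Request:
carry_out --pt "0 -36 0 0 0 0 45" --pt "0 -36 0 0 0 0 45" --pt "0 -30 0 0 0 0 45" --pt "0 -20 0 0 0 0 45" --pt "0 0 0 0 0 0 45"

```text
time: 20.63
tool_pos: [0.5071, -0.2334, 0.2384]
eef_rot: [-0.036, 0.961, 0.181, 0.205]
wrist_force: [0.2, -0.9, -0.4]
opening: 0.0451
```

```bash

python3 ov.py ov2.png; python3 home.py; python3 - <<'E'
from k import *
rem(tgt(120,0,110),-N,Y)
c=read_camera("top"); save(c,"t13.png",(170,110,320,250),5)
E
```

```text
px [279.83333333 187.45833333] rect ((48.85835647583008, 8.955310821533203), (63.60280990600586, 56.77399826049805), 38.05322265625) zmed 23.983929626929633 min [ 10.330678 -14.782429] max [91.05619  43.054882]
t 20.73 pos [ 508.  -226.7  238.4] rem mm [ 17.3 288.2 -43.6] rem deg [ 0.05  0.11 -0.06] F [-0.16  1.15  0.69] T [-0.11  0.46 -0.01] open 45.0 j [ 0.86  0.17 -0.28  1.76 -0.36  1.   -0.44]
corner coords TCP [  25.7 -261.4  199.7] F corner [0.54 1.13 0.52]
```

View pics/ov2.png

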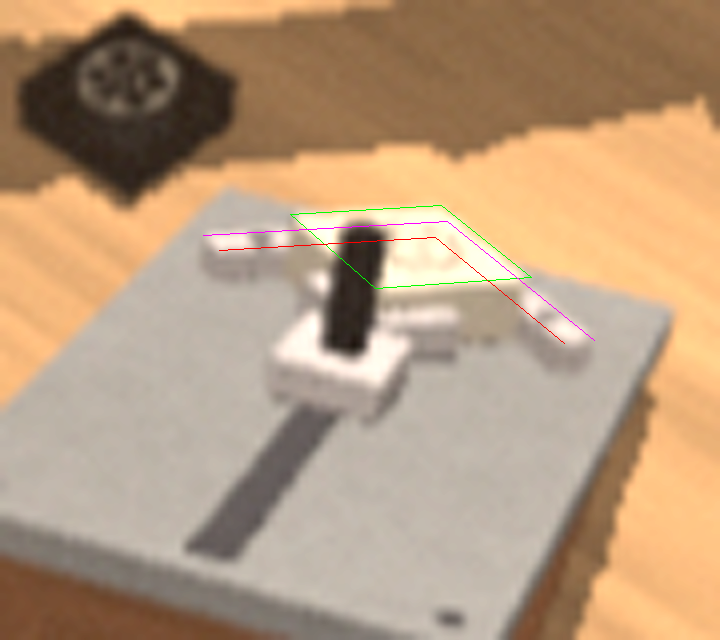

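View pics/t13.png

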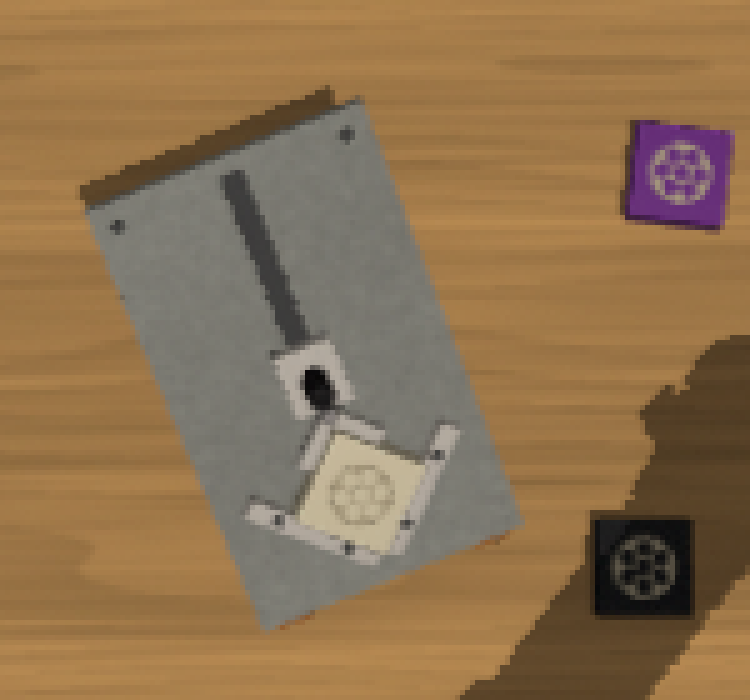

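The top view shows the mould square in the corner, both lower faces along the fences (crop pixel (362,493)). The notch is on its uphill corner at (335,425), and the gripper is well away. Handing in.

```bash
python3 -c "
from cell import env
print(env.close_job())"
```

```text
the job is handed in; nothing more can be done
None
```

I laid the cream square mould pattern side up on the sloping plate, and it slid home into the corner. I then slid the clamp down until its notch bore on the mould, let go, and handed the job in at about 21 s of the 64 s.

- **Laying the mould:** It touched the plate with about 6 N, and I let it go uphill of the corner, clear of the fences.
- **Clamp:** The notch met the mould about 85 mm down from where the clamp started. The push reached about 9.5 N. Drag had read 3 to 4 N, so that is roughly 5.5 to 6 N beyond it, well under the 18 N chipping limit. The force readings jump by about 0.7 N.
- **Last picture from above:** Both lower faces of the mould lie along the fences, the notch is on its uphill corner, and the gripper is well clear. The disc, mug and bottle were never approached, but the last close-ups do not show them.
- **One check that disagreed:** A rough depth outline put the mould's centre about 6 to 9 mm from home. I put that down to side-face and hidden pixels, because it measured the mould up to 64 mm wide. The home outline drawn on the side-camera picture matched within about 1 pixel (2 to 3 mm). The clamp also met the mould where expected.

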